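# Drive the worn bushing out of the banding-machine arm

## Robot

A 6-joint arm with a two-finger parallel gripper is mounted at the origin on the work surface. World frame = base frame: x ahead of the robot, y to its left, z up, the work surface at z = 0. Lengths are in m, angles in rad, forces in N, time in s.
With the tool pointing down it reaches from about 0.35 to 0.775 m from the base axis. Payload 5.5 kg.
Tool frame: the origin (TCP) lies on the centre line of the jaws, within the pads' length; the fingertips stand 11 mm ahead of it and the grasp point (between the pads) lies 8 mm behind it (env.tip_extent is the distance from the TCP to the fingertips, in m); z points along the fingers, y is the line along which they close (so a half turn about z gives the same grasp; the last joint's range is limited). The gripper opens to 85 mm and grips with 20 to 120 N. Pads are 22 mm wide; open, the fingers measure 114 mm over their backs; the gripper's body (76 mm by 85 mm) begins 54 mm behind the grasp point. The pads swing forward as they close: fully open they stand 13 mm farther back than shut.
Start: joints at [1.048, 0.313, 0.046, 1.304, 0, 1.431], TCP at [0.215, 0.533, 0.242] pointing down, gripper open.
Joint ranges: [-2.76, 2.76], [-0.86, 1.69], [-1.03, 1.26], [-2.2, 2.34], [-1.47, 1.5], [-3.14, 3.14]. Speed limits (rad/s): [2.57, 2.57, 3.14, 3.14, 3.14, 3.14].

## Interface

Orientations are given as a unit quaternion [w, x, y, z].
In Python, from workcell import env gives the robot as it stands.
- The arm moves only by the shell command python3 -m jog 'ROWS' [FORCE]. ROWS is JSON, a list of rows, each a list of 5 numbers: the gripper's target within -1 to 1 (shut at 1, half-way at 0, fully open at -1), then the shift along the tool's x, y, z in m, then the turn about the tool's z in degrees. In form: [[fingers, tx, ty, tz, turn], ...]. A call has 1 to 5 rows; each row shifts and turns the commanded pose from where the row before left it, along the tool's axes as they then stand; what a row does not reach is not made up. A row lasts 1/12 s, in which the tool goes at most 41.7 mm and 7.16 degrees, less where a joint would pass 70% of its speed; a pose out of reach is approached as far as the arm can. A call is refused whole if a number of a shift passes 0.0417 or a number of a turn 7.16, either way. A call with a gripper value outside its range is refused whole. The fingers move at their own pace and stop on an object; FORCE is the grip in N (left out, the last holds). Time passes only in rows, so rows that do not move let the fingers close. It gives the time, the measured TCP pose, the force, the opening and the grip force at its end, in the units of the state.
- env.get_state(): the state, without advancing time (a new reading comes with each control period).
- env.read_camera(name): name is "scene" or "side" or "wrist"; returns a dict with "img" (480x640x3 uint8, red, green, blue), "fov_y" (degrees; the focal length in pixels is half the picture's height over the tangent of half this angle, whatever the lens; pixels are square), "cx", "cy" (the principal point, pixels), "D" ([k1, k2, p1, p2, k3] as OpenCV has them; the pictures are not rectified), "T" (4x4, takes a point from camera to world coordinates). Camera axes: x right, y up, looking along -z (the intrinsics and any distortion apply to the point x, -y, -z); pixel columns grow to the right and rows downward; lengths in m; the calibration is good to about 2 mm. A picture is of the moment at which its call begins. There is no depth.
- env.hand_in(): hands the job in; it is judged then, once.
The state is a dict: "clock": time; "joint_pos": joint angles; "qvel": joint speeds; "tau": joint torques, N m; "tcp_pos": TCP position; "orientation": TCP orientation; "wrist_force": force on the tool from outside, world axes, zero at the start; "ft_torque": the same for the moment, N m; "finger_gap": finger opening in m; "grip_force": force on a finger pad.
Only numpy, scipy, OpenCV 4.12 (cv2) and the standard library are available. Lean on these libraries where they do the work, as an engineer would, in place of code of your own. Each camera call takes 0.05 s, during which the arm holds its last target. There are 200 camera calls.

## Task

The swing arm of the pot-banding machine is clamped on its stand with a worn bronze bushing stuck in its upright bore. Take the drift with the orange handle from the rack and, with its nose, push the bushing down and out of the bore so that it drops into the blue tray below; go on until the drift's collar sits on the arm, then let go and leave the drift standing in the bore. Leave the short green-handled drift in its place in the rack.

Things in the scene. Friction and masses are not known exactly. Their poses are not given: they have to be found in the camera images.
- drift: Right tool: loose upright drift, 0.26 kg, its nose in one of two holes 90 mm apart in a plywood rack (top 63 mm above table). Orange handle 26 mm dia, steel collar 54 mm dia, steel nose 16 mm dia. Origin: centre of the collar's underside, which rests on the rack. z up: nose -45 to 0, collar 0 to 8, handle 8 to 83 mm. x across the rack, y along the row of holes.
- stub: Wrong tool: the same drift but with a green handle and a nose of only 15 mm, too short for the job; it stands in the other hole of the rack. Same origin and axes.
- bushing: Worn bronze bushing, 34 mm dia (lowest 8 mm taper to 30), 26 mm long, 0.09 kg, dark 10 mm hole, narrower than the drift's nose. Origin: centre of underside; z along its axis. Its top is about 4 mm below the top of the bore. Sprung balls 24 mm down the bore hold it; 5 to 20 N pushes it down; it stays where left until its top passes the balls, then drops.
- stand: Fixed stand: slotted steel arm with a round boss, 68 mm dia, top 130 and underside 100 mm above table, upright through bore 36 mm dia. Origin: on the bore's axis at table height, z up. Arm and dark block lie to +y, 35 to 160 mm off, bolt heads 135 mm high. Below the bore an open blue tray, part of the stand, 130 mm square, centred 8 mm to -y, rim 36 mm above table.
Mind the look-alikes: they are no part of the job. What is shaped like the drift but pink or red is not meant.

How it is judged:
By the outcome, as a careful person would: the job done as asked, in the order asked, and still so for the second after the job is handed in, with the robot touching nothing.
It also fails if it takes over 38 s, if anything falls off the work surface, if the arm or the gripper's body presses on something with over 40 N, if the wrist force passes 120 N, or if a joint passes its speed limit or range.

## Working session

There is one attempt and no reset: what is moved stays moved. The work goes in short steps, Python scripts to look and compute and a shell command to move; the robot and the scene stay as the last step left them, time stands still between calls to the robot, and variables do not carry over. Pictures are saved under pics/ and viewed, at most 10 in all, crops included, and the job is handed in when it is done.

```bash
mkdir -p pics
cat > h.py <<'E'
import numpy as np, cv2, sys
from workcell import env
def K(c):
    f=240/np.tan(np.radians(c["fov_y"])/2); return np.array([[f,0,c["cx"]],[0,f,c["cy"]],[0,0,1]])
def ray(c,u,v):
    p=cv2.undistortPoints(np.array([[[u,v]]],float),K(c),np.array(c["D"],float))[0,0]
    T=np.array(c["T"]); d=T[:3,:3]@np.array([p[0],-p[1],-1]); return T[:3,3],d
def atz(c,u,v,z):
    o,d=ray(c,u,v); return o+d*(z-o[2])/d[2]
def proj(c,P):
    T=np.array(c["T"]); q=(np.atleast_2d(P)-T[:3,3])@T[:3,:3]; q=q*[1,-1,-1]
    return cv2.projectPoints(q,np.zeros(3),np.zeros(3),K(c),np.array(c["D"],float))[0][:,0]
def save(c,n): cv2.imwrite(n,c["img"][...,::-1])
E
python3 - <<'E'
from h import *
import pickle
cs={n:env.read_camera(n) for n in("scene","side","wrist")}
pickle.dump(cs,open("c0.pkl","wb"))
for n,c in cs.items(): print(n,c["fov_y"],np.round(c["T"],3).tolist())
save(cs["scene"],"pics/scene0.png");save(cs["side"],"pics/side0.png")
s=env.get_state();print(s)
E
```

```text
scene 45.88418132467237 [[-0.237, -0.812, 0.533, 0.99], [0.971, -0.19, 0.142, 0.109], [-0.014, 0.552, 0.834, 0.743], [0.0, 0.0, 0.0, 1.0]]
side 43.7535519760786 [[0.768, 0.466, -0.44, 0.087], [-0.641, 0.577, -0.507, -0.521], [0.017, 0.671, 0.741, 0.877], [0.0, 0.0, 0.0, 1.0]]
wrist 60.574027179849836 [[0.374, -0.882, -0.287, 0.14], [0.927, 0.355, 0.117, 0.563], [-0.002, -0.31, 0.951, 0.373], [0.0, 0.0, 0.0, 1.0]]
{'clock': 0.15, 'joint_pos': array([ 1.04839735e+00,  3.13824884e-01,  4.52742449e-02,  1.30359696e+00,
       -1.02468521e-05,  1.43125287e+00]), 'qvel': array([ 0.000476  , -0.00222036,  0.00399961, -0.00042702, -0.000302  ,
       -0.00090261]), 'tau': array([ 2.13809231e-03, -4.81067634e+01,  2.98814499e+01,  1.39542745e-02,
       -1.39070166e-04,  4.45207817e-06]), 'tcp_pos': array([0.2146084 , 0.5330721 , 0.24162945]), 'orientation': array([-2.14710741e-04,  1.90260724e-01,  9.81733365e-01, -6.40633084e-04]), 'wrist_force': array([ 0.0645153 , -0.7107017 ,  0.06157487]), 'ft_torque': array([-0.02396676,  0.0168706 , -0.02788467]), 'grip_force': 0.0, 'finger_gap': 0.08566256493241811}
```

View pics/scene0.png

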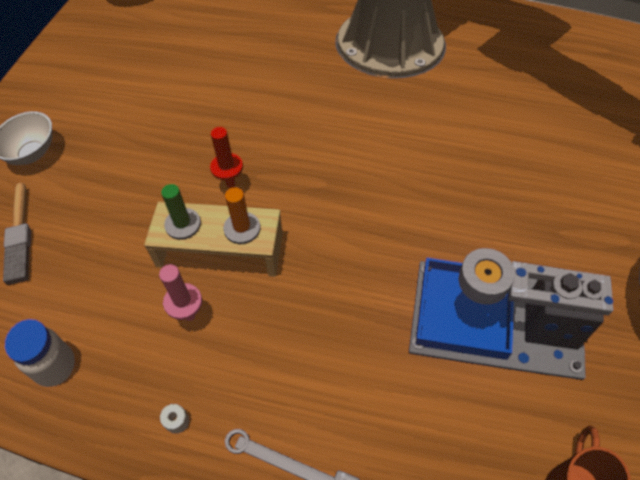

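View pics/side0.png

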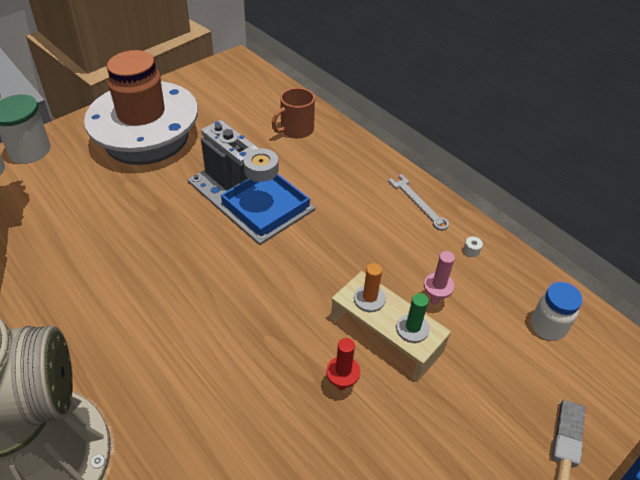

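Scene view: candidates are orange (237,210) in the rack, green stub (176,205), red look-alike (223,150) and pink (178,290), both on the table. I choose orange. The bore is at (488,271) in scene and (261,161) in side. I'll check with one enlarged composite.

Run:
```python
from h import *
import pickle
cs=pickle.load(open("c0.pkl","rb"))
def crop(n,u,v): return cv2.resize(cs[n]["img"][v:v+75,u:u+100],None,fx=4,fy=4,interpolation=cv2.INTER_CUBIC)
a=np.vstack([np.hstack([crop("scene",190,180),crop("side",330,250)]),np.hstack([crop("scene",440,235),crop("side",210,125)])])
cv2.imwrite("pics/z.png",a[...,::-1])
```

```text
(no output)
```

View pics/z.png

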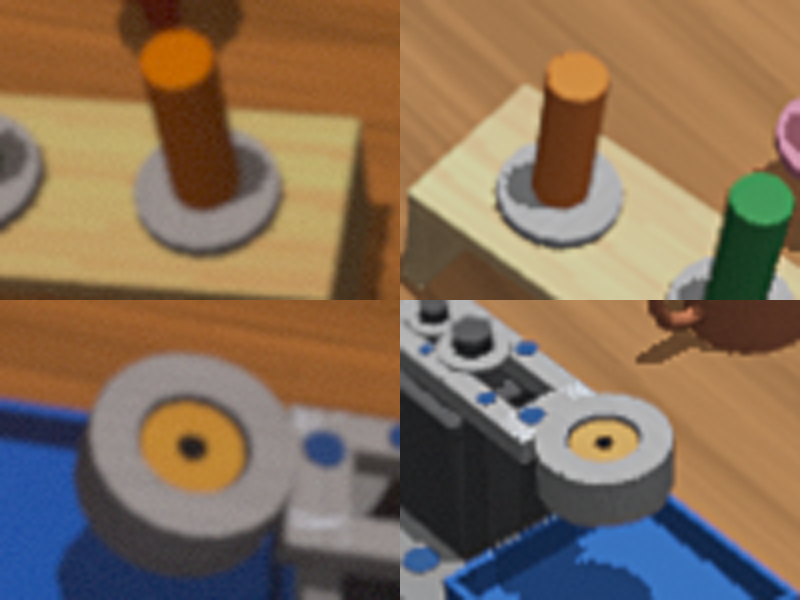

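Run:
```python
from h import *
import pickle
cs=pickle.load(open("c0.pkl","rb"))
sc,sd=cs["scene"],cs["side"]
def tri(a,b):
    (o1,d1),(o2,d2)=ray(sc,*a),ray(sd,*b)
    x=np.linalg.lstsq(np.c_[d1,-d2],o2-o1,rcond=None)[0]
    return (o1+d1*x[0]+o2+d2*x[1])/2, np.linalg.norm(o1+d1*x[0]-o2-d2*x[1])
for n,a,b,z in [("top",(234.1,194.4),(373.9,268.9),.146),("collar",(241.4,226.6),(369.6,297.4),.071),("bore",(487.9,270.6),(260.6,159.1),.13)]:
    print(n,tri(a,b),atz(sc,*a,z),atz(sd,*b,z))
g=[atz(sc,179,224,.071)[:2],atz(sd,413,326,.071)[:2]];print("stub",g)
from scipy.spatial.transform import Rotation as R
q=env.get_state()["orientation"];print(R.from_quat(np.r_[q[1:],q[0]]).as_matrix().round(3))
```

```text
top (array([ 0.56461028, -0.12911031,  0.14471439]), np.float64(0.0002765738227323261)) [ 0.56543974 -0.12848873  0.146     ] [ 0.56384271 -0.12991744  0.146     ]
collar (array([ 0.56487096, -0.12927746,  0.06903157]), np.float64(5.125162375993286e-05)) [ 0.56609751 -0.12856061  0.071     ] [ 0.56371982 -0.1302538   0.071     ]
bore (array([0.59630626, 0.21659992, 0.12884843]), np.float64(0.0005587922725234543)) [0.59683558 0.2166339  0.13      ] [0.59557042 0.21513067 0.13      ]
stub [array([ 0.5826499 , -0.22066709]), array([ 0.57851481, -0.21758436])]
[[-0.928  0.374 -0.001]
 [ 0.374  0.928 -0.001]
 [ 0.    -0.001 -1.   ]]
```

```bash
R='[-1,-0.0318,-0.0268,0,0]'
python3 -m jog '[[-1,-0.0318,-0.0268,0,0],[-1,-0.0318,-0.0268,0,0],[-1,-0.0318,-0.0268,0,0],[-1,-0.0318,-0.0268,0,0],[-1,-0.0318,-0.0268,0,0]]' 100
python3 -m jog '[[-1,-0.0318,-0.0268,0,0],[-1,-0.0318,-0.0268,0,0],[-1,-0.0318,-0.0268,0,0],[-1,-0.0318,-0.0268,0,0],[-1,-0.0318,-0.0268,0,0]]'
python3 -m jog '[[-1,-0.0318,-0.0268,0,0],[-1,-0.0318,-0.0268,0,0],[-1,-0.0318,-0.0268,0,0],[-1,-0.0318,-0.0268,0,0],[-1,0,0,0,0]]'
python3 - <<'E'
from h import *
import pickle
cs=pickle.load(open("c0.pkl","rb"))
sc,sd=cs["scene"],cs["side"]
for a,b in [((220,132),(346,344)),((227,166),(343,371))]:
    (o1,d1),(o2,d2)=ray(sc,*a),ray(sd,*b)
    x=np.linalg.lstsq(np.c_[d1,-d2],o2-o1,rcond=None)[0]; print("red",o1+d1*x[0],o2+d2*x[1])
s=env.get_state();print(s["tcp_pos"],s["orientation"],s["joint_pos"])
E
```

```text
clock: 0.57
tcp_pos: [0.3124, 0.348, 0.242]
orientation: [-0.0, 0.19, 0.982, -0.0]
wrist_force: [0.2, 0.3, 0.5]
finger_gap: 0.0856
grip_force: 0.0
clock: 0.98
tcp_pos: [0.41, 0.1641, 0.2423]
orientation: [0.0, 0.19, 0.982, 0.0]
wrist_force: [1.1, 0.5, -0.2]
finger_gap: 0.0854
grip_force: 0.0
clock: 1.4
tcp_pos: [0.491, 0.0131, 0.2418]
orientation: [0.001, 0.194, 0.981, -0.001]
wrist_force: [0.6, 0.4, -0.3]
finger_gap: 0.0856
grip_force: 0.0
red [ 0.44306049 -0.19646489  0.1276689 ] [ 0.443994   -0.19783862  0.1275213 ]
red [ 0.44358535 -0.19758356  0.049327  ] [ 0.44406172 -0.19828162  0.04926037]
[0.49096185 0.01310004 0.24180648] [ 1.28152740e-03  1.93806549e-01  9.81038444e-01 -9.74928935e-04] [-0.13568819  0.14930558 -0.16673087  1.252317   -0.00209846  0.25439133]
```

```bash
python3 -m jog '[[-1,-0.0304,-0.026,0,0],[-1,-0.0304,-0.026,0,0],[-1,-0.0304,-0.026,0,0],[-1,-0.0304,-0.026,0,0],[-1,0,0,0,0]]'
python3 - <<'E'
from h import *
import pickle
c=env.read_camera("wrist");pickle.dump(c,open("c1.pkl","wb"))
save(c,"pics/w1.png");print(env.get_state()["tcp_pos"],proj(c,[[.565,-.129,.146],[.565,-.129,.071]]))
E
```

```text
clock: 1.82
tcp_pos: [0.5643, -0.1287, 0.2408]
orientation: [0.001, 0.193, 0.981, -0.001]
wrist_force: [0.1, -0.2, 0.5]
finger_gap: 0.0857
grip_force: 0.0
[ 0.56264712 -0.12584946  0.2408943 ] [[317.91127986 253.47350511]
 [318.08501401 220.16013195]]
```

View pics/w1.png

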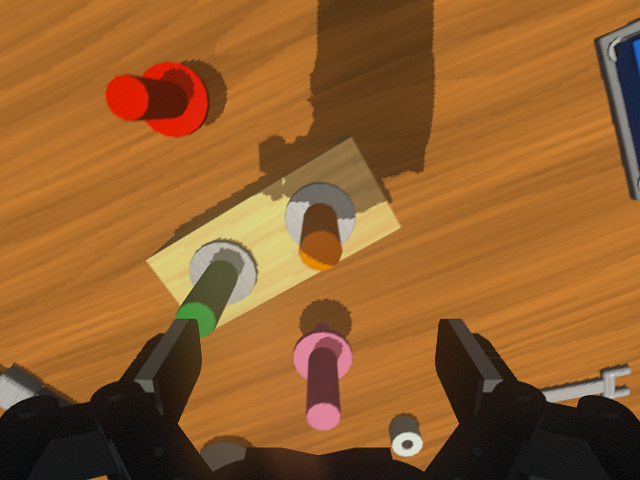

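Wrist view: orange handle top at (320,251), collar at (320,218), within 2 px of the prediction; green stub to the left, pink and red outside. The choice is confirmed, so I descend.

```bash
python3 -m jog '[[-1,-0.001,0,0.03,0],[-1,0,0,0.03,0],[-1,0,0,0,0],[-1,0,0,0,0]]'
python3 -c "
from h import *
for i in range(3): env.read_camera('side'); print(env.get_state()['tcp_pos'].round(4))
print(env.get_state()['orientation'])"
```

```text
clock: 2.2
tcp_pos: [0.5606, -0.1216, 0.181]
orientation: [-0.002, 0.19, 0.982, 0.001]
wrist_force: [-0.8, -0.2, 0.7]
finger_gap: 0.0856
grip_force: 0.0
[ 0.562  -0.1222  0.1828]
[ 0.5629 -0.1226  0.1839]
[ 0.5634 -0.1229  0.1844]
[ 1.44534447e-03  1.89834741e-01  9.81814980e-01 -1.64558120e-04]
```

```bash
python3 -m jog '[[-1,-0.003,-0.005,0.02,0],[-1,0,0,0.02,0],[-1,0,0,0.02,0],[-1,0,0,0.014,0],[-1,0,0,0,0]]'
python3 -m jog '[[-1,0,0,0,0],[-1,0,0,0,0],[-1,0,0,0,0],[-1,0,0,0,0]]'
```

```text
clock: 2.77
tcp_pos: [0.5626, -0.1284, 0.1072]
orientation: [-0.001, 0.19, 0.982, 0.0]
wrist_force: [-0.5, 1.0, 0.5]
finger_gap: 0.0854
grip_force: 0.0
clock: 3.1
tcp_pos: [0.5645, -0.1293, 0.1099]
orientation: [0.001, 0.19, 0.982, -0.0]
wrist_force: [0.2, -0.8, 0.2]
finger_gap: 0.0854
grip_force: 0.0
```

```bash
python3 -m jog '[[1,0,0.0005,0,0],[1,0,0,0,0],[1,0,0,0,0],[1,0,0,0,0],[1,0,0,0,0]]' 100
python3 -m jog '[[1,0,0,0,0],[1,0,0,0,0],[1,0,0,0,0],[1,0,0,0,0],[1,0,0,0,0]]'
python3 -m jog '[[1,0,0,-0.01,0],[1,0,0,-0.02,0],[1,0,0,-0.025,0],[1,0,0,-0.025,0],[1,0,0,0,0]]'
```

```text
clock: 3.52
tcp_pos: [0.5636, -0.1284, 0.1083]
orientation: [-0.0, 0.19, 0.982, 0.0]
wrist_force: [0.9, 3.7, 3.3]
finger_gap: 0.0252
grip_force: 9.7
clock: 3.93
tcp_pos: [0.5638, -0.1284, 0.1085]
orientation: [0.0, 0.19, 0.982, 0.0]
wrist_force: [1.1, 2.7, 3.0]
finger_gap: 0.0239
grip_force: 97.8
clock: 4.35
tcp_pos: [0.5658, -0.1295, 0.1934]
orientation: [0.004, 0.19, 0.982, -0.001]
wrist_force: [0.8, -1.1, -1.9]
finger_gap: 0.0239
grip_force: 98.1
```

```bash
python3 -m jog '[[1,0,0,-0.03,0],[1,0,0,-0.03,0],[1,0.005,0.017,0,0],[1,0.0105,0.034,0,0],[1,0.0105,0.034,0,0]]'
python3 -m jog '[[1,0.0105,0.034,0,0],[1,0.0105,0.034,0,0],[1,0.0105,0.034,0,0],[1,0.0105,0.034,0,0],[1,0.0105,0.034,0,0]]'
python3 -m jog '[[1,0.0105,0.034,0,0],[1,0.0075,0.025,0,0],[1,0.004,0.012,0,0],[1,0,0,0,0],[1,0,0,0,0]]'
python3 - <<'E'
from h import *
import pickle
env.read_camera("wrist");env.read_camera("wrist");env.read_camera("wrist")
s=env.get_state();print(s["tcp_pos"],s["orientation"])
cs={n:env.read_camera(n) for n in("scene","side")};pickle.dump(cs,open("c2.pkl","wb"))
s=env.get_state();print(s["tcp_pos"],s["grip_force"])
def crop(n,u,v): return cv2.resize(cs[n]["img"][v:v+150,u:u+100],None,fx=4,fy=4,interpolation=cv2.INTER_CUBIC)
cv2.imwrite("pics/z2.png",np.hstack([crop("scene",440,165),crop("side",210,55)])[...,::-1])
E
```

```text
clock: 4.77
tcp_pos: [0.5712, -0.0403, 0.2479]
orientation: [-0.0, 0.192, 0.981, -0.0]
wrist_force: [1.0, -0.1, -2.4]
finger_gap: 0.0241
grip_force: 98.6
clock: 5.18
tcp_pos: [0.5854, 0.1388, 0.2471]
orientation: [-0.001, 0.19, 0.982, -0.0]
wrist_force: [0.3, -0.4, -1.8]
finger_gap: 0.0238
grip_force: 98.6
clock: 5.6
tcp_pos: [0.5917, 0.2115, 0.2471]
orientation: [-0.001, 0.19, 0.982, -0.001]
wrist_force: [-0.4, 0.0, -1.9]
finger_gap: 0.0242
grip_force: 98.6
[0.59213305 0.21003277 0.24800906] [-2.55800842e-04  1.91048154e-01  9.81580574e-01 -3.38494148e-04]
[0.59227314 0.20999889 0.24832404] 98.58999609947205
```

View pics/z2.png

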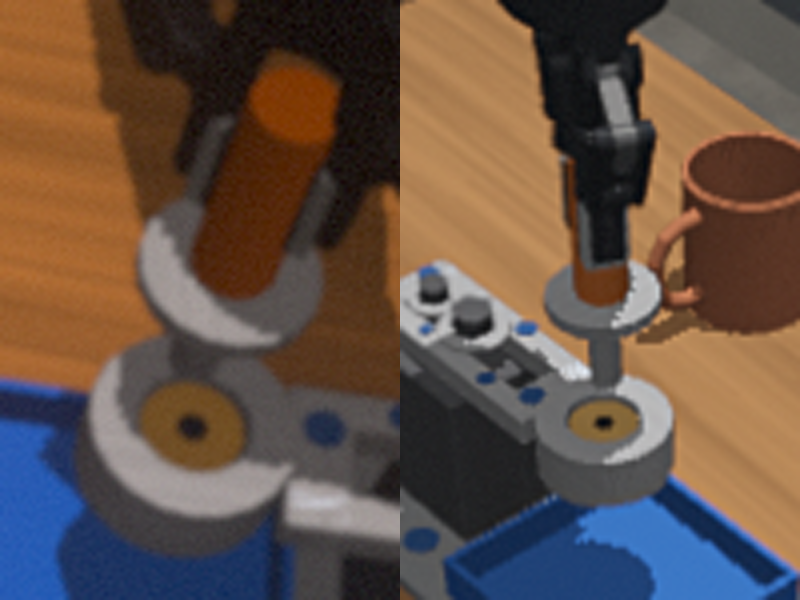

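```bash
cat >> h.py <<'E'
def tri(sc,sd,a,b):
    (o1,d1),(o2,d2)=ray(sc,*a),ray(sd,*b)
    x=np.linalg.lstsq(np.c_[d1,-d2],o2-o1,rcond=None)[0]
    return (o1+d1*x[0]+o2+d2*x[1])/2, np.linalg.norm(o1+d1*x[0]-o2-d2*x[1])
E
python3 - <<'E'
from h import *
import pickle
cs=pickle.load(open("c2.pkl","rb"));sc,sd=cs["scene"],cs["side"]
print("collar",tri(sc,sd,(497.1,232.1),(260.1,127.9)))
print(atz(sc,497.1,232.1,.211),atz(sd,260.1,127.9,.211))
print("top sc",atz(sc,513.1,190.4,.286))
print("nose sd",atz(sd,260.6,150,.1575))
# outline of vertical drift at x,y guess
x,y=.592,.210
for n,c,u,v in(("scene",sc,440,165),("side",sd,210,55)):
    p=proj(c,[[x,y,.286],[x,y,.211],[x,y,.203],[x,y,.158],[.596,.2165,.13]]);print(n,((p-[u,v]+.5)*4+[0 if n=="scene" else 400,0]).round())
E
```

```text
collar (array([0.59371222, 0.20897638, 0.20931299]), np.float64(0.0002667198121982913))
[0.59485776 0.20877297 0.211     ] [0.59244373 0.20696253 0.211     ]
top sc [0.59345586 0.20792738 0.286     ]
nose sd [0.59277671 0.20949193 0.1575    ]
scene [[302. 101.]
 [235. 263.]
 [229. 279.]
 [194. 361.]
 [193. 422.]]
side [[591. 152.]
 [598. 291.]
 [598. 305.]
 [602. 381.]
 [603. 417.]]
```

```bash
python3 -m jog '[[1,0,0.008,0,0],[1,0,0,0.01,0],[1,0,0,0.01,0],[1,0,0,0.004,0],[1,0,0,0,0]]'
python3 -m jog '[[1,0,0,0,0],[1,0,0,0,0],[1,0,0,0,0]]'
```

```text
clock: 6.27
tcp_pos: [0.5939, 0.2185, 0.2218]
orientation: [-0.002, 0.19, 0.982, -0.001]
wrist_force: [-0.2, 0.0, -2.3]
finger_gap: 0.0244
grip_force: 98.8
clock: 6.52
tcp_pos: [0.5954, 0.2189, 0.2247]
orientation: [0.0, 0.19, 0.982, 0.0]
wrist_force: [0.1, 0.2, -2.5]
finger_gap: 0.0239
grip_force: 98.8
```

```bash
python3 -m jog '[[1,0,-0.001,0.004,0],[1,0,0,0.004,0],[1,0,0,0.003,0],[1,0,0,0.003,0],[1,0,0,0,0]]'
python3 -m jog '[[1,0,0,0.003,0],[1,0,0,0.003,0],[1,0,0,0.003,0],[1,0,0,0,0]]'
python3 - <<'E'
from h import *
cs={n:env.read_camera(n) for n in("scene","side")}
def crop(n,u,v): return cv2.resize(cs[n]["img"][v:v+150,u:u+100],None,fx=4,fy=4,interpolation=cv2.INTER_CUBIC)
cv2.imwrite("pics/z3.png",np.hstack([crop("scene",440,185),crop("side",210,75)])[...,::-1])
E
```

```text
clock: 6.93
tcp_pos: [0.5945, 0.2179, 0.2097]
orientation: [-0.0, 0.19, 0.982, -0.0]
wrist_force: [-0.3, -0.2, -3.2]
finger_gap: 0.0237
grip_force: 98.8
clock: 7.27
tcp_pos: [0.5945, 0.2179, 0.2005]
orientation: [-0.0, 0.19, 0.982, -0.0]
wrist_force: [-0.8, -0.1, -2.8]
finger_gap: 0.0243
grip_force: 98.8
```

View pics/z3.png

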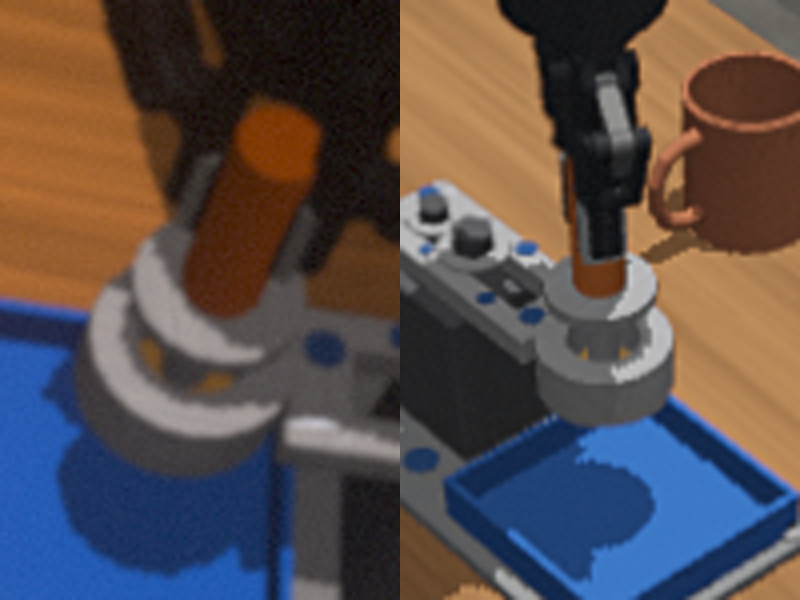

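Nose is inside the bore and centred (scene crop (180,370), side (598,345)). Bushing visible below it. I push on.

```bash
python3 -m jog '[[1,0,0,0.004,0],[1,0,0,0.004,0],[1,0,0,0.004,0]]'
python3 -m jog '[[1,0,0,0.004,0],[1,0,0,0.003,0],[1,0,0,0,0]]'
python3 -m jog '[[1,0,0,0.002,0],[1,0,0,0.002,0],[1,0,0,0,0]]'
```

```text
clock: 7.62
tcp_pos: [0.5947, 0.2179, 0.1885]
orientation: [-0.0, 0.19, 0.982, -0.0]
wrist_force: [0.5, 0.4, -2.5]
finger_gap: 0.0241
grip_force: 98.8
clock: 7.87
tcp_pos: [0.5942, 0.2178, 0.181]
orientation: [-0.001, 0.19, 0.982, -0.0]
wrist_force: [0.7, 0.3, -2.7]
finger_gap: 0.0238
grip_force: 98.8
clock: 8.12
tcp_pos: [0.5947, 0.2179, 0.178]
orientation: [-0.0, 0.19, 0.982, -0.0]
wrist_force: [0.0, 0.3, -2.6]
finger_gap: 0.0243
grip_force: 98.8
```

```bash
python3 -m jog '[[1,0,0,0.0015,0],[1,0,0,0,0],[1,0,0,0,0]]'
python3 -m jog '[[1,0,0,0.0015,0],[1,0,0,0,0],[1,0,0,0,0]]'
python3 - <<'E'
from h import *
cs={n:env.read_camera(n) for n in("scene","side")}
def crop(n,u,v): return cv2.resize(cs[n]["img"][v:v+150,u:u+100],None,fx=4,fy=4,interpolation=cv2.INTER_CUBIC)
cv2.imwrite("pics/z4.png",np.hstack([crop("scene",420,220),crop("side",210,100)])[...,::-1])
E
```

```text
clock: 8.37
tcp_pos: [0.5948, 0.2179, 0.1768]
orientation: [0.0, 0.19, 0.982, 0.0]
wrist_force: [-0.8, -0.8, -2.2]
finger_gap: 0.0238
grip_force: 98.8
clock: 8.62
tcp_pos: [0.595, 0.218, 0.1756]
orientation: [0.0, 0.19, 0.982, 0.0]
wrist_force: [-0.2, -0.2, -2.4]
finger_gap: 0.0239
grip_force: 99.2
```

View pics/z4.png

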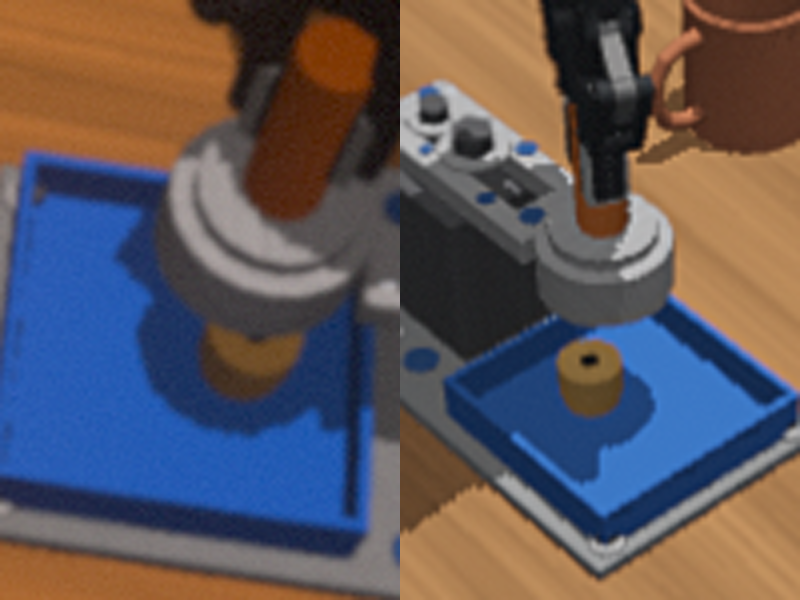

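The bushing stands in the tray (side crop (590,375)) and the collar is almost on the arm. I go down to contact.

```bash
python3 -m jog '[[1,0,0,0.001,0],[1,0,0,0,0],[1,0,0,0,0]]'
python3 -m jog '[[1,0,0,0.001,0],[1,0,0,0,0],[1,0,0,0,0]]'
```

```text
clock: 8.97
tcp_pos: [0.5951, 0.218, 0.1755]
orientation: [0.001, 0.19, 0.982, 0.0]
wrist_force: [-1.4, -0.5, 5.9]
finger_gap: 0.024
grip_force: 100.0
clock: 9.22
tcp_pos: [0.5951, 0.2181, 0.1755]
orientation: [0.001, 0.19, 0.982, 0.0]
wrist_force: [-2.5, -1.0, 10.8]
finger_gap: 0.0239
grip_force: 100.6
```

Seated: contact force of 11 N at the expected height. Relax, release, and retreat straight up.

```bash
python3 -m jog '[[1,0,0,-0.0008,0],[1,0,0,-0.0004,0],[0.3,0,0,0,0],[0.2,0,0,0,0],[0,0,0,0,0]]' 20
python3 -m jog '[[-1,0,0,0,0],[-1,0,0,0,0],[-1,0,0,0,0],[-1,0,0,0,0],[-1,0,0,0,0]]'
python3 -m jog '[[-1,0,0,-0.005,0],[-1,0,0,-0.015,0],[-1,0,0,-0.03,0],[-1,0,0,-0.03,0],[-1,0,0,-0.03,0]]'
python3 -m jog '[[-1,0,0,-0.01,0],[-1,0,0,0,0],[-1,0,0,0,0],[-1,0,0,0,0],[-1,0,0,0,0]]'
python3 - <<'E'
from h import *
cs={n:env.read_camera(n) for n in("scene","side")}
cv2.imwrite("pics/z5.png",np.hstack([cv2.resize(cs["scene"]["img"][90:390,120:],None,fx=.77,fy=.77),cv2.resize(cs["side"]["img"][60:291,150:450],None,fx=1,fy=1)])[...,::-1])
E
```

```text
clock: 9.63
tcp_pos: [0.5946, 0.2179, 0.1739]
orientation: [-0.0, 0.19, 0.982, -0.0]
wrist_force: [-0.0, 0.2, -0.5]
finger_gap: 0.0424
grip_force: 0.0
clock: 10.05
tcp_pos: [0.5948, 0.218, 0.1745]
orientation: [-0.0, 0.19, 0.982, 0.0]
wrist_force: [0.4, -0.4, -0.2]
finger_gap: 0.0858
grip_force: 0.0
clock: 10.47
tcp_pos: [0.5944, 0.2179, 0.2859]
orientation: [-0.0, 0.19, 0.982, -0.0]
wrist_force: [0.8, 0.3, 0.3]
finger_gap: 0.0854
grip_force: 0.0
clock: 10.88
tcp_pos: [0.594, 0.2178, 0.2927]
orientation: [-0.001, 0.19, 0.982, -0.001]
wrist_force: [-0.6, 0.3, -0.4]
finger_gap: 0.0857
grip_force: 0.0
```

View pics/z5.png

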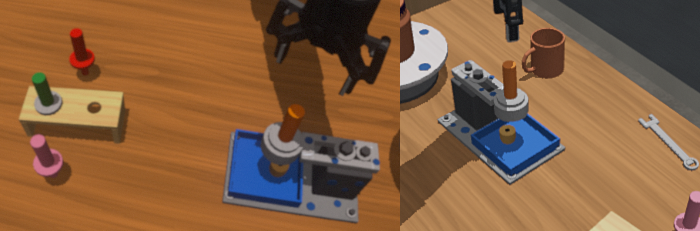

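The drift stands in the bore with its collar on the boss, the bushing is in the tray, the green stub is in the rack, and the gripper is clear.

```bash
python3 -c "
from workcell import env
print(env.hand_in())"
```

```text
the job is handed in; nothing more can be done
None
```

The job is done and handed in at about 11 s: the orange drift pushed the bushing out into the blue tray and was left standing in the bore with its collar on the arm, and the green stub was not moved from the rack.

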